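Stand the conical flasks on the cork mats of their size

TASK

Stand each of the three stoppered conical flasks upright in the middle of the cork mat of its own size: the large flask on the large mat, the medium on the medium, the small on the small, each with its whole base on the cork. The small flask is now in the way on the large mat, so clear it off before that mat is needed. Set the glass down without dropping or tipping it, and leave the beaker, the jar and the dish where they are.

Things in the scene. Friction and masses are not known exactly. Their poses are not given: they have to be found in the camera images.
- flask_large_mid (a point): large conical flask: loose, clear glass, upright, about 140 g. Flat base 82 mm across, sloping in to a straight neck 32 mm across from 95 to 140 mm above the base; a fixed dark rubber stopper (30 mm across) tops it, 150 mm in all. Point: on the axis, 75 mm above the underside; z up the axis. Grip it by the neck. Starts on the bench.
- flask_medium_mid (a point): medium conical flask: loose, clear glass, upright, about 90 g. Flat base 64 mm across, sloping in to a straight neck 27 mm across from 66 to 105 mm above the base; a fixed dark rubber stopper (25 mm across) tops it, 115 mm in all. Point: on the axis, 57.5 mm above the underside; z up the axis. Grip it by the neck. Starts on the bench.
- flask_small_mid (a point): small conical flask: loose, clear glass, upright, about 60 g. Flat base 51 mm across, sloping in to a straight neck 23 mm across from 50 to 85 mm above the base; a fixed dark rubber stopper (21 mm across) tops it, 95 mm in all. Point: on the axis, 47.5 mm above the underside; z up the axis. Grip it by the neck. Starts on the large mat.
- mat_large_top (a point): The large cork mat: a flat round disc fixed to the bench, 106 mm across, 6 mm thick. The point is the centre of its upper face, z up. It is the place of the large flask.
- mat_medium_top (a point): The medium cork mat: a flat round disc fixed to the bench, 88 mm across, 6 mm thick. The point is the centre of its upper face, z up. It is the place of the medium flask.
- mat_small_top (a point): The small cork mat: a flat round disc fixed to the bench, 75 mm across, 6 mm thick. The point is the centre of its upper face, z up. It is the place of the small flask.
- beaker_mid (a point): Bystander: a loose open glass beaker, 68 mm across, 90 mm tall, straight-sided, no stopper. The point is on its axis half-way up (45 mm). Leave it.
- jar_mid (a point): Bystander: a loose amber glass jar with a paper label and black cap, 58 mm across, 85 mm tall. The point is on its axis half-way up (42.5 mm). Leave it.
- dish_mid (a point): Bystander: a loose white porcelain dish, 90 mm across, 35 mm tall. The point is on its axis half-way up (17.5 mm). Leave it.
Mind the look-alikes: they are no part of the job. What is shaped like the part that bears flask_small_mid but blue or purple is not meant.

How it is judged:
At the end, for the whole second after the job is handed in: Each flask stands at rest and released on the mat of its own size, its axis within 12 mm of the centre of the mat (so the whole base is on the cork), upright within 0.08 rad, its underside at the height of the top of the mat within 4 mm (horizontal distance between flask_large_mid and mat_large_top below 0.012 m and angle between each of flask_large_mid, flask_medium_mid, flask_small_mid's own z axis and vertical below 0.08 rad and height (world z) of flask_large_mid between 0.077 and 0.085 m and linear speed of each of flask_large, flask_medium, flask_small below 0.02 m/s and angular speed of each of flask_large, flask_medium, flask_small below 0.2 rad/s and horizontal distance between flask_medium_mid and mat_medium_top below 0.012 m and height (world z) of flask_medium_mid between 0.0595 and 0.0675 m and horizontal distance between flask_small_mid and mat_small_top below 0.012 m and height (world z) of flask_small_mid between 0.0495 and 0.0575 m); the robot touches nothing.
It fails at once if a flask is tipped over or far aslant (more than 0.6 rad) (angle between any of flask_large_mid, flask_medium_mid, flask_small_mid's own z axis and vertical above 0.6 rad).
It fails at once if a flask is dropped or thrown (faster than 0.6 m/s, a fall of about 18 mm, with no finger touching it) ((linear speed of flask_large above 0.6 m/s and contact force between flask_large and the fingers below 0.05 N) or (linear speed of flask_medium above 0.6 m/s and contact force between flask_medium and the fingers below 0.05 N) or (linear speed of flask_small above 0.6 m/s and contact force between flask_small and the fingers below 0.05 N)).
It fails at once if the beaker, the jar or the dish is shifted by more than 20 mm (distance of any of beaker_mid, jar_mid, dish_mid from where it was at the start of the episode above 0.02 m).
It also fails if it takes over 102 s, if anything falls off the work surface, if the arm or the gripper's body presses on something with over 40 N, if the wrist force passes 120 N, or if a joint passes its speed limit or range.

ROBOT

A 6-joint arm with a two-finger parallel gripper is mounted at the origin on the work surface. World frame = base frame: x ahead of the robot, y to its left, z up, the work surface at z = 0. Lengths are in m, angles in rad, forces in N, time in s.
With the tool pointing down it reaches from about 0.3 to 0.875 m from the base axis. Payload 6.4 kg.
Tool frame: the origin (TCP) lies between the finger pads; the fingertips stand 25 mm ahead of it and the grasp point (between the pads) lies 6 mm ahead of it; z points along the fingers, y is the line along which they close (so a half turn about z gives the same grasp; the last joint's range is limited). The gripper opens to 85 mm and grips with 20 to 120 N. Pads are 22 mm wide; open, the fingers measure 114 mm over their backs; the gripper's body (76 mm by 85 mm) begins 54 mm behind the grasp point. The pads swing forward as they close: fully open they stand 13 mm farther back than shut.
Start: joints at [-1.478, 0.181, 1.607, -0, 1.354, -0.206], TCP at [0.169, -0.55, 0.256] pointing down, gripper open.
Joint ranges: [-2.99, 2.99], [-0.89, 2.07], [0.3, 2.58], [-1.14, 4.28], [0, 2.63], [-3.12, 3.12]. Speed limits (rad/s): [2.57, 2.57, 3.01, 3.14, 3.14, 3.14].

INTERFACE

Orientations are given as a unit quaternion [w, x, y, z].
In Python, from cell import bot gives the robot as it stands.
- The arm moves only by the tool drive_tool, never from a script. Its argument "increments" is a list of rows, each an object with "linear": the shift along the tool's x, y, z as a fraction of full scale, a list of three; "rot": the turn, a rotation vector about the tool's x, y, z as a fraction of full scale, a list of three; "hand": the opening, from 0 (shut) to 1 (fully open). In form: [{"linear": [dx, dy, dz], "rot": [ax, ay, az], "hand": hand}, ...]. A call has 1 to 20 rows; each row is the pose to reach, as a shift and turn from the pose commanded when the call began, along the tool's axes at that moment; what a row does not reach only later rows make up. Full scale, the value 1, is 0.15 m for a shift and 90 degrees for a turn. A row lasts 1/10 s, in which the tool goes at most 50 mm and 8.59 degrees, less where a joint would pass 70% of its speed; a pose out of reach is approached as far as the arm can. A call with a number of a shift or a turn outside -1 to 1 is refused whole. A call with a gripper value outside its range is refused whole. The fingers move at their own pace and stop on an object; the grip force is fixed at half the most. Time passes only in rows, so rows that repeat a pose let the fingers close. It gives the time, the measured TCP pose, the force, the opening and the grip force at its end, in the units of the state.
- bot.get_state(): the state, without advancing time (a new reading comes with each control period).
- bot.capture(name): name is "scene" or "top"; returns a dict with "color" (420x560x3 uint8, red, green, blue), "mtx" (3x3 intrinsics, pixels), "k1" (the pictures are not rectified: a ray, as slopes to the right and down, at radius r is drawn at 1 + k1 r^2 times it, then the intrinsics apply), "view" (4x4, takes a point from world to camera coordinates). Camera axes: x right, y down, z forward; pixel columns grow to the right and rows downward; lengths in m; the calibration is good to about 2 mm. A picture is of the moment at which its call begins. There is no depth.
- bot.sign_off(): hands the job in; it is judged then, once.
The state is a dict: "t": time; "qpos": joint angles; "joint_velocities": joint speeds; "tau": joint torques, N m; "ee_pos": TCP position; "ee_rot": TCP orientation; "contact_force": force on the tool from outside, world axes, zero at the start; "moment": the same for the moment, N m; "grip_width": finger opening in m; "finger_force": force on a finger pad.
Only numpy, scipy, OpenCV 4.12 (cv2) and the standard library are available. Lean on these libraries where they do the work, as an engineer would, in place of code of your own. Each camera call takes 0.05 s, during which the arm holds its last target. There are 200 camera calls.

## Working session

There is one attempt and no reset: what is moved stays moved. The work goes in short steps, Python scripts to look and compute and a tool call to move; the robot and the scene stay as the last step left them, time stands still between calls to the robot, and variables do not carry over. Pictures are saved under pics/ and viewed, at most 14 in all, crops included, and the job is handed in when it is done.

Besides the shell and the picture viewer there is one more tool, called after ">>>" by a JSON object that holds its "api" and its "payload". drive_tool: Moves the arm, as the interface text tells. Shift numbers are shares of 0.15 m and turn numbers shares of 90 degrees, none past 1 either way. Its arguments: {"type":"object","properties":{"increments":{"type":"array"}},"required":["increments"]}

```bash
mkdir -p pics; cat > h.py <<'E'
import numpy as np, cv2
from cell import bot
def ray(c,uv):
    K=np.array(c["mtx"]);V=np.array(c["view"])
    d=(np.array(uv,float)-K[:2,2])/[K[0,0],K[1,1]]
    s=d.copy()
    for _ in range(20): s=d/(1+c["k1"]*(s@s))
    R=V[:3,:3];o=-R.T@V[:3,3]
    return o,R.T@np.r_[s,1]
def onz(c,uv,z):
    o,d=ray(c,uv); return o+d*(z-o[2])/d[2]
def proj(c,p):
    K=np.array(c["mtx"]);V=np.array(c["view"]);q=V[:3,:3]@p+V[:3,3];s=q[:2]/q[2]
    s=s*(1+c["k1"]*(s@s));return s*[K[0,0],K[1,1]]+K[:2,2]
def save(c,n): cv2.imwrite("pics/"+n+".png",c["color"][:,:,::-1])
E
python3 - <<'E'
from h import *
for n in("scene","top"):
    c=bot.capture(n);save(c,n+"0");print(n,c["mtx"],c["k1"],np.round(ray(c,(280,210)),3))
print(bot.get_state())
E
```

```text
scene [[500.16963516   0.         289.9022282 ]
 [  0.         500.16963516 207.07577261]
 [  0.           0.           1.        ]] -0.06260667856424758 [[ 1.228  0.074  1.173]
 [-0.555 -0.01  -0.832]]
top [[539.64338888   0.         286.47451965]
 [  0.         539.64338888 205.89462419]
 [  0.           0.           1.        ]] -0.062408373504677046 [[ 0.447  0.096  1.245]
 [ 0.024 -0.005 -1.   ]]
{'t': 0.1, 'qpos': array([-1.47830856e+00,  1.81483596e-01,  1.60788495e+00,  3.77060582e-06,
        1.35379576e+00, -2.06261512e-01]), 'joint_velocities': array([ 3.21060947e-04, -2.14474704e-03, -2.02227465e-03,  8.25438761e-05,
        1.21353922e-03,  1.57298329e-03]), 'tau': array([-7.07542640e-04, -4.45881557e+01, -3.52240849e+01, -3.70695616e-04,
        4.07099389e-03, -1.36144783e-05]), 'ee_pos': array([ 0.16923379, -0.54906485,  0.25547588]), 'ee_rot': array([-7.84447269e-04,  9.88864092e-01,  1.48819318e-01,  4.65167014e-05]), 'contact_force': array([ 0.66854697, -0.15773398,  0.28380001]), 'moment': array([ 0.02137141, -0.02014608,  0.0089673 ]), 'finger_force': 0.0, 'grip_width': 0.08550579513087346}
```

View pics/scene0.png

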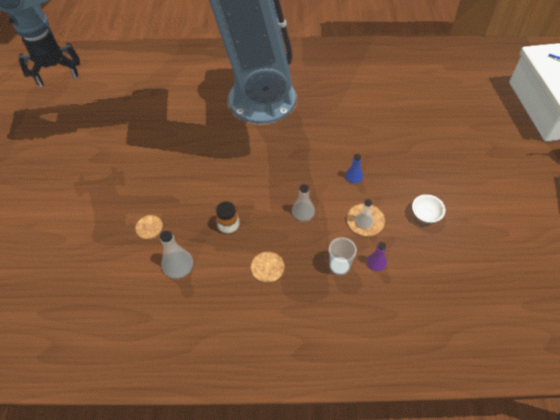

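View pics/top0.png

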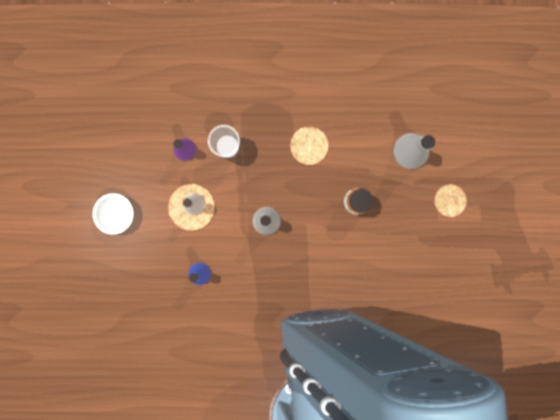

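Both views agree. Scene / top pixels:

| Thing | Scene | Top |
|---|---|---|
| Large flask | (176,255) | (412,150) |
| Medium flask | (303,203) | (266,220) |
| Small clear flask on the large mat | (366,213) | (193,204) |
| Large mat | (366,219) | (191,207) |
| Medium mat | (267,267) | (310,146) |
| Small mat | (149,227) | (450,200) |

Three things have the small flask's shape: the clear one at top (193,204), blue at (200,273) and purple at (185,149). The clear one on the large mat is meant, and I'll confirm it in a crop.

```bash
cat > m.py <<'E'
from h import *
def cc(mask,lo):
    n,l,s,ce=cv2.connectedComponentsWithStats(mask.astype(np.uint8)*255)
    return [(ce[i],s[i]) for i in range(1,n) if s[i][4]>=lo]
def mats(c):
    h=cv2.cvtColor(c["color"],cv2.COLOR_RGB2HSV)
    m=cv2.inRange(h,(8,70,185),(28,255,255))
    cs=cv2.findContours(cv2.morphologyEx(m,cv2.MORPH_CLOSE,np.ones((5,5))),cv2.RETR_EXTERNAL,cv2.CHAIN_APPROX_NONE)[0]
    for k in cs:
        if cv2.contourArea(k)>200:
            p=np.array([onz(c,u,.006)[:2] for u in cv2.convexHull(k)[:,0]],np.float32)
            (e,ax,_)=cv2.fitEllipse(p); print("mat",np.round(e,4),np.round(ax,4))
def stoppers(c,list_):
    g=c["color"].max(2)
    for name,(u,v),z in list_:
        r=12;w=g[v-r:v+r,u-r:u+r]<62
        for ce,s in cc(w,15): 
            uv=ce+[u-r,v-r]; print(name,np.round(uv,1),s[:5],np.round(onz(c,uv,z),4))
E
python3 - <<'E'
from m import *
t=bot.capture("top");s=bot.capture("scene")
for c in(t,s): mats(c)
# centre of visible stopper ~ near its top in top view, mid in scene
stoppers(t,[("L",(428,142),.148),("M",(265,220),.114),("S",(187,202),.100)])
stoppers(s,[("L",(167,237),.145),("M",(304,188),.11),("S",(368,203),.096)])
# bystanders and bases
for n,uv,z in[("beaker rim",(224,141),.085),("jar cap",(361,201),.085),("dish",(113,214),.033),("blue stop",(194,278),.095),("purp stop",(178,144),.095)]: print(n,np.round(onz(t,uv,z),3))
a=cv2.resize(t["color"][110:290,150:290],None,fx=4,fy=4,interpolation=cv2.INTER_CUBIC)[:600]
cv2.imwrite("pics/crop1.png",a[:,:,::-1])
E
```

```text
mat [0.4688 0.4533] [0.0852 0.6294]
mat [ 0.4833 -0.3194] [0.0839 0.1221]
mat [0.4739 0.3567] [0.1382 0.4715]
mat [ 0.6226 -0.0363] [0.1062 0.2251]
mat [0.6266 0.0249] [0.0855 0.0866]
mat [ 0.498 -0.303] [0.0707 0.0752]
mat [0.4868 0.2984] [0.0978 0.1042]
L [165.7 236.2] [ 6  7 10  9 73] [ 0.614  -0.2126  0.145 ]
beaker rim [0.625 0.211 0.085]
jar cap [ 0.494 -0.085  0.085]
dish [0.468 0.466 0.033]
blue stop [0.331 0.273 0.095]
purp stop [0.617 0.308 0.095]
```

View pics/crop1.png

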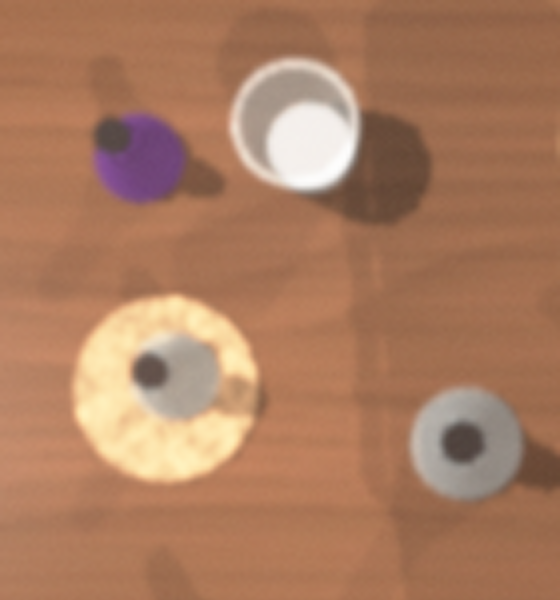

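The crop shows the clear (grey) small flask with its stopper at crop (150,370), on the large mat at (165,388). The purple look-alike is at (140,157) and the beaker at (295,125). I'll tighten the masks for the top view.

```bash
cat >> m.py <<'E'
def matw(c,ctr,r,thr):
    u,v=ctr;im=cv2.GaussianBlur(c["color"],(3,3),0)[v-r:v+r,u-r:u+r].astype(int)
    m=((im[:,:,1]>thr)).astype(np.uint8)
    k=max(cv2.findContours(m,cv2.RETR_EXTERNAL,cv2.CHAIN_APPROX_NONE)[0],key=cv2.contourArea)
    p=np.array([onz(c,np.array(q)+[u-r,v-r],.006)[:2] for q in cv2.convexHull(k)[:,0]],np.float32)
    e,ax,_=cv2.fitEllipse(p);return np.round(e,4),np.round(ax,4)
def dark(c,u,v,r,thr,z):
    g=c["color"].max(2)[v-r:v+r+1,u-r:u+r+1]; o=[]
    for ce,s in cc(g<thr,12):
        uv=ce+[u-r,v-r];o.append((np.round(uv,1),s[2:5],np.round(onz(c,uv,z),4)))
    return o
E
python3 - <<'E'
from m import *
t=bot.capture("top");s=bot.capture("scene")
for u,v in[(200,217),(310,146),(450,200),(150,200)]: print(t["color"][v,u])
for n,uv in[("L",(191,207)),("M",(310,146)),("S",(450,200))]: print(n,matw(t,uv,30,135))
for n,u,v,z in[("L",428,142,.150),("M",265,220,.115),("S",187,202,.101)]:
    print(n,t["color"][v,u],dark(t,u,v,12,105,z))
for n,u,v,z in[("L",167,237,.146),("M",304,188,.111),("S",368,203,.097)]:
    print(n,s["color"][v,u],dark(s,u,v,10,75,z))
# flask base discs, grey
h=cv2.cvtColor(t["color"],cv2.COLOR_RGB2HSV)
for u,v in[(412,150),(266,220),(195,204)]:
    r=26;m=(h[v-r:v+r,u-r:u+r,1]<60)
    for ce,st in cc(m,80): print("base",np.round(ce+[u-r,v-r],1),st,np.round(onz(t,ce+[u-r,v-r],.02),4))
E
```

```text
[253 231 177]
[254 238 186]
[248 216 159]
[189 134 104]
L (array([0.4837, 0.303 ]), array([0.1103, 0.1324]))
M (array([0.6273, 0.0224]), array([0.0914, 0.0924]))
S (array([ 0.4986, -0.3058]), array([0.0777, 0.0784]))
L [75 68 65] [(array([427.6, 141.7]), array([ 14,  13, 136], dtype=int32), array([ 0.6139, -0.2136,  0.15  ]))]
M [79 67 61] [(array([265.5, 220.1]), array([10,  9, 73], dtype=int32), array([0.4536, 0.1208, 0.115 ]))]
S [98 80 74] [(array([187.3, 202.1]), array([ 6,  5, 24], dtype=int32), array([0.4921, 0.2867, 0.101 ]))]
L [55 53 52] [(array([165.9, 235.8]), array([11, 11, 88], dtype=int32), array([ 0.6138, -0.2121,  0.146 ]))]
M [61 51 46] [(array([303.7, 188.1]), array([ 7,  7, 39], dtype=int32), array([0.4524, 0.1239, 0.111 ]))]
S [75 66 60] []
base [412.4 150. ] [   8   10   40   35 1058] [ 0.6143 -0.2147  0.02  ]
base [266.2 220.6] [ 13  13  28  28 595] [0.4531 0.1212 0.02  ]
base [193.9 203.8] [ 14  16  21  20 312] [0.4915 0.2853 0.02  ]
```

>>> {"api": "drive_tool", "payload": {"increments": [{"linear":[0.8,-0.55,0],"rot":[0,0,0.19],"hand":0.7},{"linear":[0.8,-0.55,0],"rot":[0,0,0.19],"hand":0.7},{"linear":[0.8,-0.55,0],"rot":[0,0,0.19],"hand":0.7},{"linear":[0.8,-0.55,0],"rot":[0,0,0.19],"hand":0.7},{"linear":[0.8,-0.55,0],"rot":[0,0,0.19],"hand":0.7},{"linear":[0.8,-0.55,0],"rot":[0,0,0.19],"hand":0.7}]}}

```text
t: 0.9
ee_pos: [0.2593, -0.4362, 0.2565]
ee_rot: [0.0, 1.0, 0.0, -0.0]
contact_force: [-0.3, -0.4, -0.3]
grip_width: 0.06
finger_force: 0.0
```

>>> {"api": "drive_tool", "payload": {"increments": [{"linear":[1,-1,0],"rot":[0,0,0],"hand":0.7},{"linear":[1,-1,0],"rot":[0,0,0],"hand":0.7},{"linear":[1,-1,0],"rot":[0,0,0],"hand":0.7},{"linear":[1,-1,0],"rot":[0,0,0],"hand":0.7},{"linear":[1,-1,0],"rot":[0,0,0],"hand":0.7},{"linear":[1,-1,0],"rot":[0,0,0],"hand":0.7}]}}

```text
t: 1.5
ee_pos: [0.4102, -0.2853, 0.2562]
ee_rot: [0.0, 1.0, 0.001, -0.0]
contact_force: [-0.4, 0.3, -0.1]
grip_width: 0.0598
finger_force: 0.0
```

>>> {"api": "drive_tool", "payload": {"increments": [{"linear":[0.55,-1,0],"rot":[0,0,0],"hand":0.7},{"linear":[0.55,-1,0],"rot":[0,0,0],"hand":0.7},{"linear":[0.55,-1,0],"rot":[0,0,0],"hand":0.7},{"linear":[0.55,-1,0],"rot":[0,0,0],"hand":0.7},{"linear":[0.55,-1,0],"rot":[0,0,0],"hand":0.7}]}}

```text
t: 2.0
ee_pos: [0.4925, -0.1354, 0.2562]
ee_rot: [0.0, 1.0, 0.001, -0.0]
contact_force: [0.3, 0.7, -0.0]
grip_width: 0.0597
finger_force: 0.0
```

>>> {"api": "drive_tool", "payload": {"increments": [{"linear":[0,-1,0],"rot":[0,0,0],"hand":0.7},{"linear":[0,-1,0],"rot":[0,0,0],"hand":0.7},{"linear":[0,-1,0],"rot":[0,0,0],"hand":0.7},{"linear":[0,-1,0],"rot":[0,0,0],"hand":0.7},{"linear":[0,-1,0],"rot":[0,0,0],"hand":0.7}]}}

```text
t: 2.5
ee_pos: [0.4921, 0.0131, 0.2563]
ee_rot: [0.001, 1.0, 0.0, -0.0]
contact_force: [0.2, -0.3, 0.1]
grip_width: 0.0597
finger_force: 0.0
```

>>> {"api": "drive_tool", "payload": {"increments": [{"linear":[0,-1,0],"rot":[0,0,0],"hand":0.7},{"linear":[0,-1,0],"rot":[0,0,0],"hand":0.7},{"linear":[0,-1,0],"rot":[0,0,0],"hand":0.7},{"linear":[0,-1,0],"rot":[0,0,0],"hand":0.7},{"linear":[0,-1,0],"rot":[0,0,0],"hand":0.7}]}}

```text
t: 3.0
ee_pos: [0.4927, 0.1629, 0.2561]
ee_rot: [0.001, 1.0, -0.0, -0.0]
contact_force: [0.1, -0.6, 0.7]
grip_width: 0.0596
finger_force: 0.0
```

>>> {"api": "drive_tool", "payload": {"increments": [{"linear":[0,-0.81,0],"rot":[0,0,0],"hand":0.7},{"linear":[0,-0.81,0],"rot":[0,0,0],"hand":0.7},{"linear":[0,-0.81,0],"rot":[0,0,0],"hand":0.7},{"linear":[0,-0.81,0],"rot":[0,0,0],"hand":0.7},{"linear":[0,-0.81,0],"rot":[0,0,0],"hand":0.7},{"linear":[0,-0.81,0],"rot":[0,0,0],"hand":0.7}]}}

```text
t: 3.6
ee_pos: [0.4928, 0.2836, 0.2561]
ee_rot: [0.0, 1.0, -0.001, -0.0]
contact_force: [-0.4, -0.1, -0.3]
grip_width: 0.0599
finger_force: 0.0
```

>>> {"api": "drive_tool", "payload": {"increments": [{"linear":[0,-0.02,0.3],"rot":[0,0,0],"hand":0.7},{"linear":[0,-0.02,0.6],"rot":[0,0,0],"hand":0.7},{"linear":[0,-0.02,0.8],"rot":[0,0,0],"hand":0.7},{"linear":[0,-0.02,1],"rot":[0,0,0],"hand":0.7},{"linear":[0,-0.02,1],"rot":[0,0,0],"hand":0.7},{"linear":[0,-0.02,1],"rot":[0,0,0],"hand":0.7}]}}

```text
t: 4.2
ee_pos: [0.4924, 0.288, 0.1067]
ee_rot: [0.0, 1.0, -0.001, -0.0]
contact_force: [-0.6, 0.2, 0.5]
grip_width: 0.0601
finger_force: 0.0
```

```bash
python3 - <<'E'
from h import *
s=bot.capture("scene");a=s["color"][150:270,290:450];cv2.imwrite("pics/c2.png",cv2.resize(a,None,fx=5,fy=5,interpolation=cv2.INTER_CUBIC)[:,:,::-1])
E
```

```text
(no output)
```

View pics/c2.png

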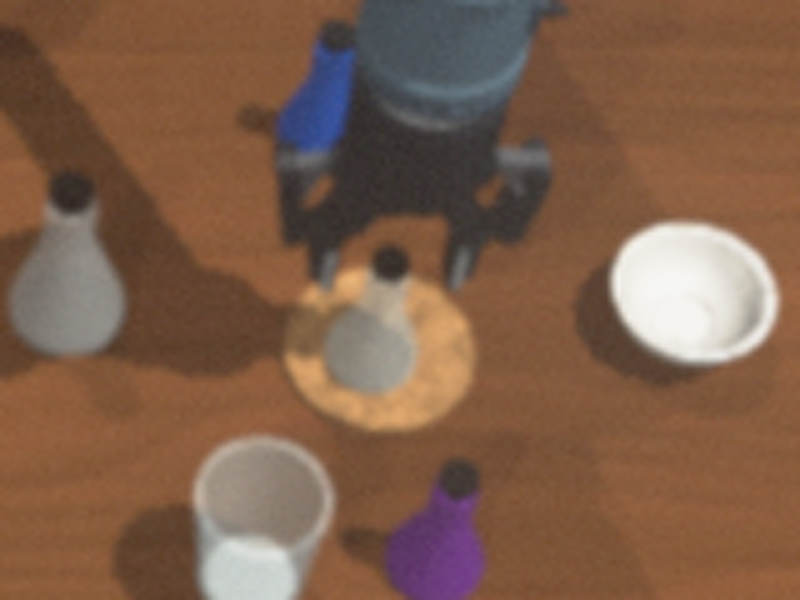

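The fingertips at crop (325,275) and (460,275) straddle the stopper at (390,262), so the gripper is centred. I'll descend and close.

>>> {"api": "drive_tool", "payload": {"increments": [{"linear":[0,0,0.08],"rot":[0,0,0],"hand":0.7},{"linear":[0,0,0.15],"rot":[0,0,0],"hand":0.7},{"linear":[0,0,0.15],"rot":[0,0,0],"hand":0.45},{"linear":[0,0,0.15],"rot":[0,0,0],"hand":0.35},{"linear":[0,0,0.15],"rot":[0,0,0],"hand":0.3},{"linear":[0,0,0.15],"rot":[0,0,0],"hand":0.25},{"linear":[0,0,0.15],"rot":[0,0,0],"hand":0.2},{"linear":[0,0,0.15],"rot":[0,0,0],"hand":0.1},{"linear":[0,0,0.15],"rot":[0,0,0],"hand":0},{"linear":[0,0,0.15],"rot":[0,0,0],"hand":0},{"linear":[0,0,0.15],"rot":[0,0,0],"hand":0}]}}

```text
t: 5.35
ee_pos: [0.4922, 0.2893, 0.0842]
ee_rot: [-0.0, 1.0, 0.0, 0.0]
contact_force: [-0.8, -0.2, 3.1]
grip_width: 0.0212
finger_force: 59.0
```

>>> {"api": "drive_tool", "payload": {"increments": [{"linear":[0,0,-0.05],"rot":[0,0,0],"hand":0},{"linear":[0,0,-0.15],"rot":[0,0,0],"hand":0},{"linear":[0,0,-0.3],"rot":[0,0,0],"hand":0},{"linear":[0,0,-0.45],"rot":[0,0,0],"hand":0},{"linear":[0,0,-0.6],"rot":[0,0,0],"hand":0},{"linear":[0,0,-0.75],"rot":[0,0,0],"hand":0},{"linear":[0,0,-0.9],"rot":[0,0,0],"hand":0},{"linear":[0,0,-1],"rot":[0,0,0],"hand":0},{"linear":[0,0,-1],"rot":[0,0,0],"hand":0}]}}

```text
t: 6.25
ee_pos: [0.4933, 0.2897, 0.237]
ee_rot: [-0.001, 1.0, 0.0, 0.003]
contact_force: [-0.2, -0.7, 0.2]
grip_width: 0.0214
finger_force: 58.7
```

```bash
python3 - <<'E'
from m import *
t=bot.capture("top");s=bot.capture("scene");save(s,"s3");save(t,"t3")
for th in(150,165,180): print(matw(t,(191,207),30,th),matw(t,(310,146),30,th),matw(t,(450,200),30,th))
E
```

```text
(array([0.4772, 0.3363]), array([0.0456, 0.1693])) (array([0.627 , 0.0231]), array([0.0894, 0.09  ])) (array([ 0.4992, -0.3057]), array([0.0766, 0.0771]))
(array([0.4786, 0.337 ]), array([0.0424, 0.1674])) (array([0.6268, 0.023 ]), array([0.0876, 0.088 ])) (array([ 0.4993, -0.3058]), array([0.0746, 0.0751]))
(array([0.4786, 0.3375]), array([0.0393, 0.1674])) (array([0.627 , 0.0231]), array([0.0853, 0.0863])) (array([ 0.4991, -0.3057]), array([0.0724, 0.0729]))
```

View pics/s3.png

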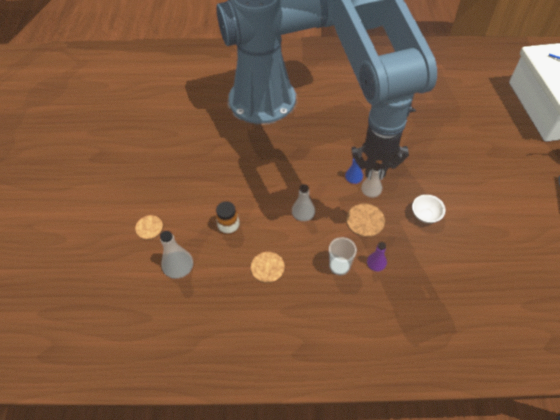

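The small flask is held upright at scene (372,185) and the large mat is clear. Now I carry it to the small mat.

>>> {"api": "drive_tool", "payload": {"increments": [{"linear":[0,0.07,0],"rot":[0,0,0],"hand":0},{"linear":[0,0.2,0],"rot":[0,0,0],"hand":0},{"linear":[0,0.4,0],"rot":[0,0,0],"hand":0},{"linear":[0,0.6,0],"rot":[0,0,0],"hand":0},{"linear":[0,0.8,0],"rot":[0,0,0],"hand":0},{"linear":[0,1,0],"rot":[0,0,0],"hand":0}]}}

```text
t: 6.95
ee_pos: [0.4909, 0.1374, 0.2323]
ee_rot: [0.0, 1.0, 0.0, -0.001]
contact_force: [0.3, -0.5, -0.6]
grip_width: 0.0212
finger_force: 58.7
```

>>> {"api": "drive_tool", "payload": {"increments": [{"linear":[0,0.2,0],"rot":[0,0,0],"hand":0},{"linear":[0,0.4,0],"rot":[0,0,0],"hand":0},{"linear":[0,0.6,0],"rot":[0,0,0],"hand":0},{"linear":[0,0.8,0],"rot":[0,0,0],"hand":0},{"linear":[0,1,0],"rot":[0,0,0],"hand":0}]}}

```text
t: 7.45
ee_pos: [0.4908, -0.0124, 0.2324]
ee_rot: [-0.0, 1.0, 0.0, -0.001]
contact_force: [1.0, -0.2, -0.6]
grip_width: 0.0213
finger_force: 58.7
```

>>> {"api": "drive_tool", "payload": {"increments": [{"linear":[0,0.2,0],"rot":[0,0,0],"hand":0},{"linear":[0,0.4,0],"rot":[0,0,0],"hand":0},{"linear":[0,0.6,0],"rot":[0,0,0],"hand":0},{"linear":[0,0.8,0],"rot":[0,0,0],"hand":0},{"linear":[0,1,0],"rot":[0,0,0],"hand":0}]}}

```text
t: 7.95
ee_pos: [0.4908, -0.1621, 0.2323]
ee_rot: [-0.001, 1.0, -0.0, -0.001]
contact_force: [-0.5, 0.3, -0.9]
grip_width: 0.0214
finger_force: 58.7
```

>>> {"api": "drive_tool", "payload": {"increments": [{"linear":[0.01,0.2,0],"rot":[0,0,0],"hand":0},{"linear":[0.02,0.4,0],"rot":[0,0,0],"hand":0},{"linear":[0.03,0.6,0],"rot":[0,0,0],"hand":0},{"linear":[0.04,0.8,0],"rot":[0,0,0],"hand":0},{"linear":[0.04,0.92,0],"rot":[0,0,0],"hand":0},{"linear":[0.04,0.95,0],"rot":[0,0,0],"hand":0},{"linear":[0.04,0.95,0],"rot":[0,0,0],"hand":0}]}}

```text
t: 8.65
ee_pos: [0.4975, -0.3031, 0.2329]
ee_rot: [-0.001, 1.0, -0.0, -0.001]
contact_force: [0.0, -1.2, -0.0]
grip_width: 0.0212
finger_force: 58.7
```

>>> {"api": "drive_tool", "payload": {"increments": [{"linear":[0.01,0.01,0.1],"rot":[0,0,0],"hand":0},{"linear":[0.01,0.01,0.25],"rot":[0,0,0],"hand":0},{"linear":[0.01,0.01,0.4],"rot":[0,0,0],"hand":0},{"linear":[0.01,0.01,0.55],"rot":[0,0,0],"hand":0},{"linear":[0.01,0.01,0.7],"rot":[0,0,0],"hand":0},{"linear":[0.01,0.01,0.85],"rot":[0,0,0],"hand":0},{"linear":[0.01,0.01,0.92],"rot":[0,0,0],"hand":0},{"linear":[0.01,0.01,0.95],"rot":[0,0,0],"hand":0},{"linear":[0.01,0.01,0.95],"rot":[0,0,0],"hand":0}]}}

```text
t: 9.55
ee_pos: [0.4996, -0.3041, 0.0909]
ee_rot: [-0.0, 1.0, 0.001, -0.0]
contact_force: [-0.4, -0.7, -1.2]
grip_width: 0.0213
finger_force: 58.7
```

```bash
python3 - <<'E'
from h import *
s=bot.capture("scene");t=bot.capture("top")
f=lambda c,u,v:cv2.resize(c["color"][v-40:v+40,u-40:u+40],(400,400),interpolation=cv2.INTER_CUBIC)
cv2.imwrite("pics/c4.png",np.hstack([f(s,149,220),f(t,450,200)])[:,:,::-1])
E
```

```text
(no output)
```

View pics/c4.png

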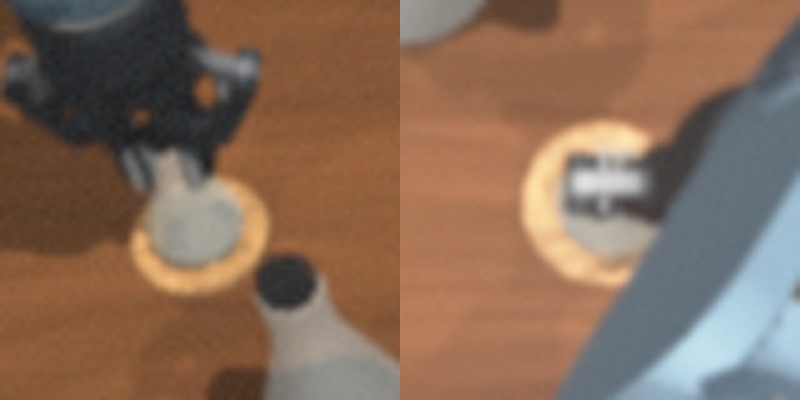

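The flask sits centred over the small cork in both crops. I'll lower it, release and rise straight up.

>>> {"api": "drive_tool", "payload": {"increments": [{"linear":[0,0,0.015],"rot":[0,0,0],"hand":0},{"linear":[0,0,0.03],"rot":[0,0,0],"hand":0},{"linear":[0,0,0.04],"rot":[0,0,0],"hand":0},{"linear":[0,0,0.045],"rot":[0,0,0],"hand":0},{"linear":[0,0,0.045],"rot":[0,0,0],"hand":0},{"linear":[0,0,0.045],"rot":[0,0,0],"hand":0}]}}

```text
t: 10.25
ee_pos: [0.4996, -0.3048, 0.0845]
ee_rot: [-0.0, 1.0, 0.0, -0.0]
contact_force: [0.4, 0.2, -0.3]
grip_width: 0.0215
finger_force: 58.8
```

>>> {"api": "drive_tool", "payload": {"increments": [{"linear":[0,0,0.004],"rot":[0,0,0],"hand":0},{"linear":[0,0,0.007],"rot":[0,0,0],"hand":0},{"linear":[0,0,0.007],"rot":[0,0,0],"hand":0},{"linear":[0,0,0.007],"rot":[0,0,0],"hand":0}]}}

```text
t: 10.65
ee_pos: [0.4999, -0.305, 0.0841]
ee_rot: [0.0, 1.0, 0.0, 0.0]
contact_force: [-1.3, 0.5, 5.8]
grip_width: 0.0213
finger_force: 59.3
```

>>> {"api": "drive_tool", "payload": {"increments": [{"linear":[0,0,0],"rot":[0,0,0],"hand":0.3},{"linear":[0,0,0],"rot":[0,0,0],"hand":0.4},{"linear":[0,0,0],"rot":[0,0,0],"hand":0.5},{"linear":[0,0,0],"rot":[0,0,0],"hand":0.7},{"linear":[0,0,0],"rot":[0,0,0],"hand":0.7},{"linear":[0,0,-0.1],"rot":[0,0,0],"hand":0.7},{"linear":[0,0,-0.3],"rot":[0,0,0],"hand":0.7},{"linear":[0,0,-0.6],"rot":[0,0,0],"hand":0.7},{"linear":[0,0,-0.9],"rot":[0,0,0],"hand":0.7},{"linear":[0,0,-1],"rot":[0,0,0],"hand":0.7},{"linear":[0,0,-1],"rot":[0,0,0],"hand":0.7}]}}

```text
t: 11.75
ee_pos: [0.5011, -0.306, 0.2381]
ee_rot: [0.003, 1.0, 0.0, 0.003]
contact_force: [0.5, -0.3, -1.2]
grip_width: 0.0599
finger_force: 0.0
```

```bash
python3 - <<'E'
from m import *
s=bot.capture("scene")
for n,u,v,z in[("L",167,237,.146),("S",149,213,.097)]: print(n,dark(s,u,v,12,75,z))
print(bot.get_state()["ee_pos"])
cv2.imwrite("pics/c5.png",cv2.resize(s["color"][150:290,60:240],(720,560),interpolation=cv2.INTER_CUBIC)[:,:,::-1])
E
```

```text
L [(array([165.8, 236. ]), array([11,  9, 83], dtype=int32), array([ 0.6141, -0.2122,  0.146 ]))]
S [(array([140.3, 208.3]), array([ 6,  6, 28], dtype=int32), array([ 0.5001, -0.3028,  0.097 ]))]
[ 0.50010581 -0.30518899  0.23522188]
```

View pics/c5.png

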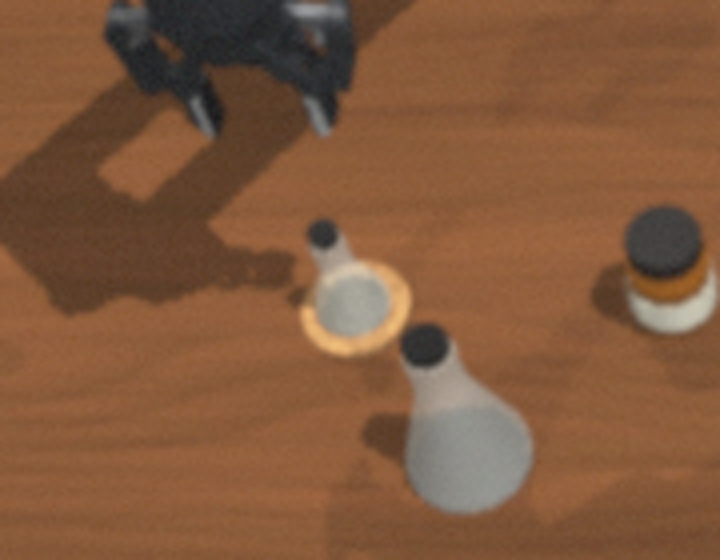

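The small flask stands upright within about 2 mm of its mat's centre (crop (355,305)). Next is the large flask.

>>> {"api": "drive_tool", "payload": {"increments": [{"linear":[0.3,-0.25,0],"rot":[0,0,0],"hand":0.8},{"linear":[0.6,-0.5,0],"rot":[0,0,0],"hand":0.8},{"linear":[0.76,-0.6,0],"rot":[0,0,0],"hand":0.8},{"linear":[0.76,-0.6,0],"rot":[0,0,0],"hand":0.8},{"linear":[0.76,-0.6,0],"rot":[0,0,0],"hand":0.8},{"linear":[0.76,-0.6,0.2],"rot":[0,0,0],"hand":0.8},{"linear":[0.76,-0.6,0.4],"rot":[0,0,0],"hand":0.8},{"linear":[0.76,-0.6,0.4],"rot":[0,0,0],"hand":0.8}]}}

```text
t: 12.6
ee_pos: [0.6092, -0.214, 0.1673]
ee_rot: [-0.003, 1.0, -0.001, -0.005]
contact_force: [-0.9, -0.0, -1.0]
grip_width: 0.0683
finger_force: 0.0
```

```bash
python3 - <<'E'
from m import *
s=bot.capture("scene")
cv2.imwrite("pics/c6.png",cv2.resize(s["color"][190:290,110:250],(700,500),interpolation=cv2.INTER_CUBIC)[:,:,::-1])
E
```

```text
(no output)
```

View pics/c6.png

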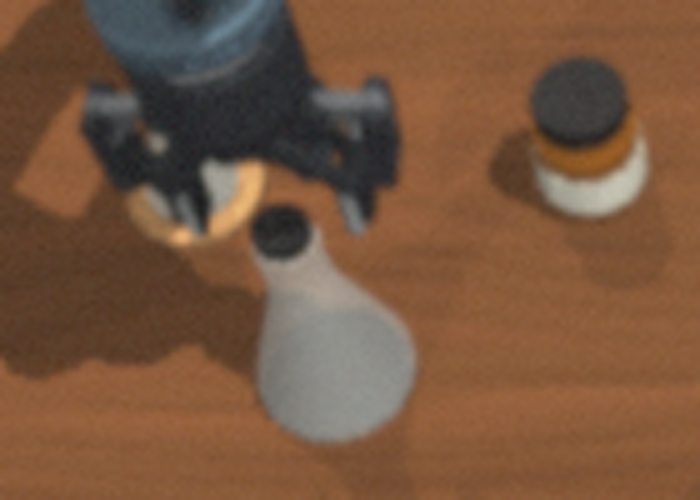

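The fingertips at crop (205,220) and (358,225) straddle the stopper at (281,232). I'll descend and grip.

>>> {"api": "drive_tool", "payload": {"increments": [{"linear":[0,0,0],"rot":[0,0,0],"hand":0.8},{"linear":[0,0,0.15],"rot":[0,0,0],"hand":0.8},{"linear":[0,0,0.28],"rot":[0,0,0],"hand":0.8},{"linear":[0,0,0.28],"rot":[0,0,0],"hand":0.8},{"linear":[0,0,0.28],"rot":[0,0,0],"hand":0.8}]}}

```text
t: 13.15
ee_pos: [0.6141, -0.2154, 0.1331]
ee_rot: [0.0, 1.0, 0.0, 0.001]
contact_force: [0.1, -0.4, 1.0]
grip_width: 0.0684
finger_force: 0.0
```

>>> {"api": "drive_tool", "payload": {"increments": [{"linear":[0,-0.01,0.06],"rot":[0,0,0],"hand":0.8},{"linear":[0,-0.01,0.06],"rot":[0,0,0],"hand":0.6},{"linear":[0,-0.01,0.06],"rot":[0,0,0],"hand":0.48},{"linear":[0,-0.01,0.06],"rot":[0,0,0],"hand":0.43},{"linear":[0,-0.01,0.06],"rot":[0,0,0],"hand":0.4},{"linear":[0,-0.01,0.06],"rot":[0,0,0],"hand":0.36},{"linear":[0,-0.01,0.06],"rot":[0,0,0],"hand":0.3},{"linear":[0,-0.01,0.06],"rot":[0,0,0],"hand":0.1},{"linear":[0,-0.01,0.06],"rot":[0,0,0],"hand":0},{"linear":[0,-0.01,0.06],"rot":[0,0,0],"hand":0}]}}

```text
t: 14.15
ee_pos: [0.6139, -0.2135, 0.1229]
ee_rot: [0.0, 1.0, 0.0, 0.0]
contact_force: [0.2, -0.9, 4.1]
grip_width: 0.0305
finger_force: 59.3
```

>>> {"api": "drive_tool", "payload": {"increments": [{"linear":[0,0,-0.05],"rot":[0,0,0],"hand":0},{"linear":[0,0,-0.15],"rot":[0,0,0],"hand":0},{"linear":[0,0,-0.3],"rot":[0,0,0],"hand":0},{"linear":[0,0,-0.45],"rot":[0,0,0],"hand":0},{"linear":[0,0,-0.6],"rot":[0,0,0],"hand":0},{"linear":[0,0,-0.75],"rot":[0,0,0],"hand":0},{"linear":[0,0,-0.9],"rot":[0,0,0],"hand":0},{"linear":[0,0,-1],"rot":[0,0,0],"hand":0},{"linear":[0,0,-1],"rot":[0,0,0],"hand":0}]}}

```text
t: 15.05
ee_pos: [0.6147, -0.2138, 0.276]
ee_rot: [0.001, 1.0, 0.0, 0.002]
contact_force: [0.5, -0.6, -1.8]
grip_width: 0.0305
finger_force: 59.5
```

```bash
python3 - <<'E'
from m import *
t=bot.capture("top");s=bot.capture("scene");save(s,"s7")
mats(s)
for th in(155,165,175): print(matw(t,(191,207),32,th))
# side view of held flask: tilt check by eye
E
```

```text
mat [0.6258 0.025 ] [0.0866 0.0877]
mat [0.4847 0.2975] [0.1023 0.1031]
(array([0.4851, 0.2943]), array([0.104 , 0.1043]))
(array([0.4852, 0.2943]), array([0.1022, 0.1024]))
(array([0.485 , 0.2941]), array([0.1005, 0.1013]))
```

View pics/s7.png

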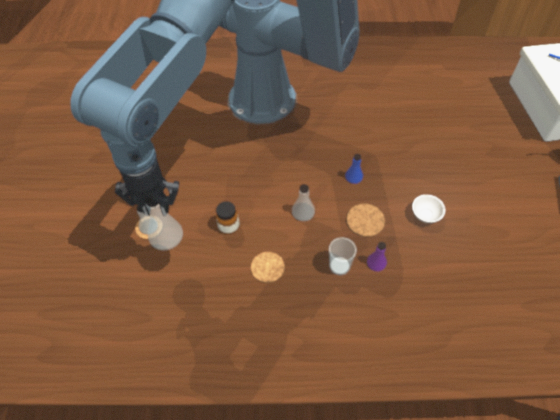

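The large flask is held upright at scene (165,228) and the large mat is now fully visible at (366,219), about (0.485, 0.296). I'll carry it there.

>>> {"api": "drive_tool", "payload": {"increments": [{"linear":[-0.04,-0.08,0],"rot":[0,0,0],"hand":0},{"linear":[-0.1,-0.22,0],"rot":[0,0,0],"hand":0},{"linear":[-0.17,-0.4,0],"rot":[0,0,0],"hand":0},{"linear":[-0.26,-0.6,0],"rot":[0,0,0],"hand":0},{"linear":[-0.34,-0.8,0],"rot":[0,0,0],"hand":0},{"linear":[-0.43,-1,0],"rot":[0,0,0],"hand":0}]}}

```text
t: 15.75
ee_pos: [0.5472, -0.0612, 0.2708]
ee_rot: [-0.001, 1.0, 0.0, -0.001]
contact_force: [0.6, 1.2, -0.4]
grip_width: 0.0308
finger_force: 59.5
```

>>> {"api": "drive_tool", "payload": {"increments": [{"linear":[-0.08,-0.2,0],"rot":[0,0,0],"hand":0},{"linear":[-0.17,-0.4,0],"rot":[0,0,0],"hand":0},{"linear":[-0.25,-0.6,0],"rot":[0,0,0],"hand":0},{"linear":[-0.34,-0.8,0],"rot":[0,0,0],"hand":0},{"linear":[-0.43,-1,0],"rot":[0,0,0],"hand":0}]}}

```text
t: 16.25
ee_pos: [0.4823, 0.0884, 0.271]
ee_rot: [-0.0, 1.0, 0.0, -0.001]
contact_force: [0.9, -0.2, -1.6]
grip_width: 0.0306
finger_force: 59.5
```

>>> {"api": "drive_tool", "payload": {"increments": [{"linear":[0,-0.2,0],"rot":[0,0,0],"hand":0},{"linear":[0,-0.4,0],"rot":[0,0,0],"hand":0},{"linear":[0,-0.6,0],"rot":[0,0,0],"hand":0},{"linear":[0,-0.8,0],"rot":[0,0,0],"hand":0},{"linear":[0,-0.95,0],"rot":[0,0,0],"hand":0},{"linear":[0,-1,0],"rot":[0,0,0],"hand":0}]}}

```text
t: 16.85
ee_pos: [0.4826, 0.2388, 0.271]
ee_rot: [-0.0, 1.0, 0.002, -0.001]
contact_force: [-0.6, -0.8, -1.0]
grip_width: 0.0304
finger_force: 59.6
```

>>> {"api": "drive_tool", "payload": {"increments": [{"linear":[0,-0.12,0],"rot":[0,0,0],"hand":0},{"linear":[0,-0.24,0],"rot":[0,0,0],"hand":0},{"linear":[0,-0.35,0],"rot":[0,0,0],"hand":0},{"linear":[0,-0.4,0],"rot":[0,0,0],"hand":0},{"linear":[0,-0.4,0],"rot":[0,0,0],"hand":0},{"linear":[0,-0.4,0],"rot":[0,0,0],"hand":0}]}}

```text
t: 17.45
ee_pos: [0.4843, 0.2963, 0.2722]
ee_rot: [0.0, 1.0, 0.0, -0.0]
contact_force: [0.1, 1.1, -2.6]
grip_width: 0.0306
finger_force: 59.8
```

>>> {"api": "drive_tool", "payload": {"increments": [{"linear":[0,0,0.1],"rot":[0,0,0],"hand":0},{"linear":[0,0,0.25],"rot":[0,0,0],"hand":0},{"linear":[0,0,0.4],"rot":[0,0,0],"hand":0},{"linear":[0,0,0.55],"rot":[0,0,0],"hand":0},{"linear":[0,0,0.7],"rot":[0,0,0],"hand":0},{"linear":[0,0,0.8],"rot":[0,0,0],"hand":0},{"linear":[0,0,0.88],"rot":[0,0,0],"hand":0},{"linear":[0,0,0.91],"rot":[0,0,0],"hand":0},{"linear":[0,0,0.91],"rot":[0,0,0],"hand":0}]}}

```text
t: 18.35
ee_pos: [0.4843, 0.2966, 0.1356]
ee_rot: [0.0, 1.0, 0.0, -0.0]
contact_force: [-0.2, 0.3, -0.4]
grip_width: 0.0309
finger_force: 59.8
```

```bash
python3 - <<'E'
from h import *
s=bot.capture("scene");t=bot.capture("top")
f=lambda c,u,v:cv2.resize(c["color"][v-45:v+45,u-45:u+45],(400,400),interpolation=cv2.INTER_CUBIC)
cv2.imwrite("pics/c8.png",np.hstack([f(s,366,210),f(t,191,207)])[:,:,::-1])
E
```

```text
(no output)
```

View pics/c8.png

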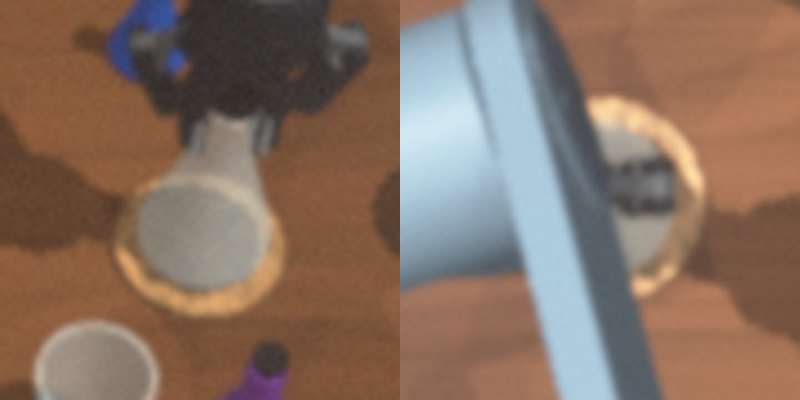

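The glass is concentric with the cork in both crops, with an even rim showing. I'll lower to contact.

>>> {"api": "drive_tool", "payload": {"increments": [{"linear":[0,0,0.015],"rot":[0,0,0],"hand":0},{"linear":[0,0,0.03],"rot":[0,0,0],"hand":0},{"linear":[0,0,0.037],"rot":[0,0,0],"hand":0},{"linear":[0,0,0.042],"rot":[0,0,0],"hand":0},{"linear":[0,0,0.042],"rot":[0,0,0],"hand":0},{"linear":[0,0,0.042],"rot":[0,0,0],"hand":0}]}}

```text
t: 19.05
ee_pos: [0.4844, 0.2967, 0.1297]
ee_rot: [-0.0, 1.0, 0.0, 0.0]
contact_force: [0.4, -0.2, -1.6]
grip_width: 0.031
finger_force: 59.8
```

>>> {"api": "drive_tool", "payload": {"increments": [{"linear":[0,0,0.005],"rot":[0,0,0],"hand":0},{"linear":[0,0,0.008],"rot":[0,0,0],"hand":0},{"linear":[0,0,0.008],"rot":[0,0,0],"hand":0},{"linear":[0,0,0.008],"rot":[0,0,0],"hand":0}]}}

```text
t: 19.45
ee_pos: [0.4847, 0.2967, 0.1289]
ee_rot: [-0.0, 1.0, 0.0, 0.0]
contact_force: [-0.8, -1.6, 3.0]
grip_width: 0.0311
finger_force: 60.1
```

>>> {"api": "drive_tool", "payload": {"increments": [{"linear":[0,0,0],"rot":[0,0,0],"hand":0.4},{"linear":[0,0,0],"rot":[0,0,0],"hand":0.5},{"linear":[0,0,0],"rot":[0,0,0],"hand":0.6},{"linear":[0,0,0],"rot":[0,0,0],"hand":0.8},{"linear":[0,0,0],"rot":[0,0,0],"hand":0.8},{"linear":[0,0,-0.1],"rot":[0,0,0],"hand":0.8},{"linear":[0,0,-0.3],"rot":[0,0,0],"hand":0.8},{"linear":[0,0,-0.5],"rot":[0,0,0],"hand":0.8},{"linear":[0,0,-0.7],"rot":[0,0,0],"hand":0.8},{"linear":[0,0,-0.7],"rot":[0,0,0],"hand":0.8}]}}

```text
t: 20.45
ee_pos: [0.4872, 0.2978, 0.24]
ee_rot: [-0.002, 1.0, 0.0, 0.005]
contact_force: [0.2, 0.5, 1.1]
grip_width: 0.068
finger_force: 0.0
```

>>> {"api": "drive_tool", "payload": {"increments": [{"linear":[-0.1,0.33,0],"rot":[0,0,0],"hand":0.7},{"linear":[-0.21,0.66,0],"rot":[0,0,0],"hand":0.7},{"linear":[-0.21,1,0],"rot":[0,0,0],"hand":0.7},{"linear":[-0.21,1,0],"rot":[0,0,0],"hand":0.7},{"linear":[-0.21,1,0],"rot":[0,0,0],"hand":0.7}]}}

```text
t: 20.95
ee_pos: [0.4531, 0.1455, 0.2339]
ee_rot: [-0.0, 1.0, -0.001, 0.0]
contact_force: [1.4, 1.4, 1.0]
grip_width: 0.0597
finger_force: 0.0
```

>>> {"api": "drive_tool", "payload": {"increments": [{"linear":[0,0.16,0],"rot":[0,0,0],"hand":0.7},{"linear":[0,0.16,0],"rot":[0,0,0],"hand":0.7},{"linear":[0,0.16,0],"rot":[0,0,0],"hand":0.7},{"linear":[0,0.16,0.2],"rot":[0,0,0],"hand":0.7},{"linear":[0,0.16,0.4],"rot":[0,0,0],"hand":0.7},{"linear":[0,0.16,0.6],"rot":[0,0,0],"hand":0.7},{"linear":[0,0.16,0.65],"rot":[0,0,0],"hand":0.7},{"linear":[0,0.16,0.65],"rot":[0,0,0],"hand":0.7}]}}

```text
t: 21.75
ee_pos: [0.4521, 0.1237, 0.1351]
ee_rot: [-0.0, 1.0, 0.001, -0.002]
contact_force: [0.1, 0.4, 0.9]
grip_width: 0.0595
finger_force: 0.0
```

```bash
python3 - <<'E'
from m import *
s=bot.capture("scene")
print(dark(s,370,193,16,75,.152))
cv2.imwrite("pics/c9.png",cv2.resize(s["color"][140:260,260:420],(800,600),interpolation=cv2.INTER_CUBIC)[:,:,::-1])
E
```

```text
[(array([373. , 188.1]), array([ 9,  9, 63], dtype=int32), array([0.4852, 0.2974, 0.152 ]))]
```

View pics/c9.png

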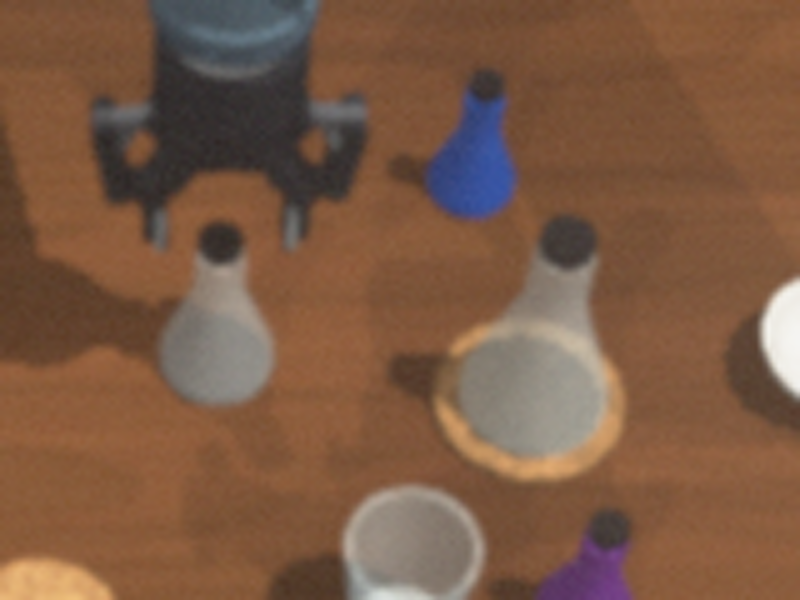

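The large flask stands centred on its mat, and its stopper measures within 1 mm of the mat centre. The fingers straddle the medium flask's stopper at crop (220,243). I'll descend and grip.

>>> {"api": "drive_tool", "payload": {"increments": [{"linear":[0,0,0.12],"rot":[0,0,0],"hand":0.7},{"linear":[0,0,0.24],"rot":[0,0,0],"hand":0.7},{"linear":[0,0,0.27],"rot":[0,0,0],"hand":0.7},{"linear":[0,0,0.27],"rot":[0,0,0],"hand":0.6},{"linear":[0,0,0.27],"rot":[0,0,0],"hand":0.45},{"linear":[0,0,0.27],"rot":[0,0,0],"hand":0.38},{"linear":[0,0,0.27],"rot":[0,0,0],"hand":0.34},{"linear":[0,0,0.27],"rot":[0,0,0],"hand":0.3},{"linear":[0,0,0.27],"rot":[0,0,0],"hand":0.25},{"linear":[0,0,0.27],"rot":[0,0,0],"hand":0.1},{"linear":[0,0,0.27],"rot":[0,0,0],"hand":0},{"linear":[0,0,0.27],"rot":[0,0,0],"hand":0}]}}

```text
t: 23.0
ee_pos: [0.4537, 0.1227, 0.0964]
ee_rot: [-0.0, 1.0, 0.0, 0.001]
contact_force: [-0.5, -0.7, 5.9]
grip_width: 0.0255
finger_force: 58.7
```

>>> {"api": "drive_tool", "payload": {"increments": [{"linear":[0,0,-0.05],"rot":[0,0,0],"hand":0},{"linear":[0,0,-0.15],"rot":[0,0,0],"hand":0},{"linear":[0,0,-0.3],"rot":[0,0,0],"hand":0},{"linear":[0,0,-0.45],"rot":[0,0,0],"hand":0},{"linear":[0,0,-0.6],"rot":[0,0,0],"hand":0},{"linear":[0,0,-0.75],"rot":[0,0,0],"hand":0},{"linear":[0,0,-0.9],"rot":[0,0,0],"hand":0},{"linear":[0,0,-1],"rot":[0,0,0],"hand":0},{"linear":[0,0,-1],"rot":[0,0,0],"hand":0},{"linear":[0,0,-1],"rot":[0,0,0],"hand":0}]}}

```text
t: 24.0
ee_pos: [0.4527, 0.1227, 0.2452]
ee_rot: [-0.0, 1.0, 0.0, -0.0]
contact_force: [-0.5, 0.1, -1.4]
grip_width: 0.0256
finger_force: 59.0
```

>>> {"api": "drive_tool", "payload": {"increments": [{"linear":[0.07,0.04,0],"rot":[0,0,0],"hand":0},{"linear":[0.2,0.1,0],"rot":[0,0,0],"hand":0},{"linear":[0.35,0.18,0],"rot":[0,0,0],"hand":0},{"linear":[0.5,0.26,0],"rot":[0,0,0],"hand":0},{"linear":[0.65,0.33,0],"rot":[0,0,0],"hand":0},{"linear":[0.8,0.4,0],"rot":[0,0,0],"hand":0}]}}

```text
t: 24.6
ee_pos: [0.5739, 0.0616, 0.2437]
ee_rot: [-0.0, 1.0, -0.0, -0.001]
contact_force: [0.3, -0.4, 0.2]
grip_width: 0.0251
finger_force: 59.0
```

>>> {"api": "drive_tool", "payload": {"increments": [{"linear":[0.12,0.09,0],"rot":[0,0,0],"hand":0},{"linear":[0.24,0.18,0],"rot":[0,0,0],"hand":0},{"linear":[0.33,0.24,0],"rot":[0,0,0],"hand":0},{"linear":[0.36,0.26,0],"rot":[0,0,0],"hand":0},{"linear":[0.36,0.26,0.1],"rot":[0,0,0],"hand":0},{"linear":[0.36,0.26,0.25],"rot":[0,0,0],"hand":0},{"linear":[0.36,0.26,0.4],"rot":[0,0,0],"hand":0},{"linear":[0.36,0.26,0.55],"rot":[0,0,0],"hand":0},{"linear":[0.36,0.26,0.7],"rot":[0,0,0],"hand":0},{"linear":[0.36,0.26,0.82],"rot":[0,0,0],"hand":0},{"linear":[0.36,0.26,0.88],"rot":[0,0,0],"hand":0},{"linear":[0.36,0.26,0.88],"rot":[0,0,0],"hand":0},{"linear":[0.36,0.26,0.88],"rot":[0,0,0],"hand":0}]}}

```text
t: 25.9
ee_pos: [0.627, 0.024, 0.1137]
ee_rot: [-0.0, 1.0, 0.0, 0.0]
contact_force: [0.1, -0.4, -0.5]
grip_width: 0.0253
finger_force: 59.0
```

```bash
python3 - <<'E'
from h import *
s=bot.capture("scene");t=bot.capture("top")
f=lambda c,u,v:cv2.resize(c["color"][v-40:v+40,u-40:u+40],(400,400),interpolation=cv2.INTER_CUBIC)
cv2.imwrite("pics/c10.png",np.hstack([f(s,267,260),f(t,310,146)])[:,:,::-1])
E
```

```text
(no output)
```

View pics/c10.png

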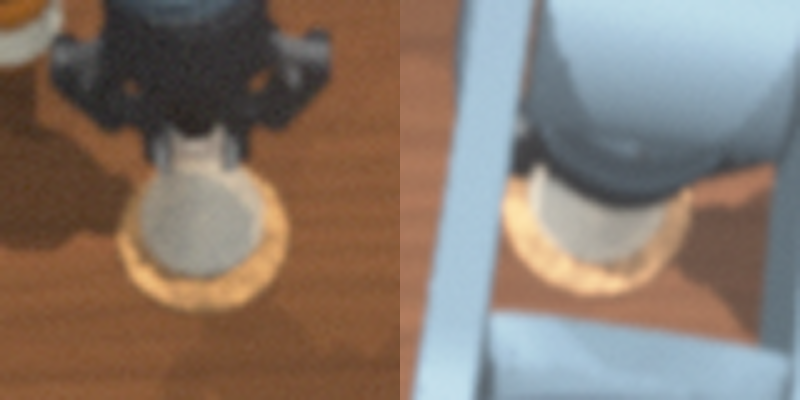

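The flask is centred over the medium cork in both crops. I'll lower to contact.

>>> {"api": "drive_tool", "payload": {"increments": [{"linear":[0,0,0.02],"rot":[0,0,0],"hand":0},{"linear":[0,0,0.04],"rot":[0,0,0],"hand":0},{"linear":[0,0,0.055],"rot":[0,0,0],"hand":0},{"linear":[0,0,0.065],"rot":[0,0,0],"hand":0},{"linear":[0,0,0.072],"rot":[0,0,0],"hand":0},{"linear":[0,0,0.072],"rot":[0,0,0],"hand":0},{"linear":[0,0,0.072],"rot":[0,0,0],"hand":0}]}}

```text
t: 26.7
ee_pos: [0.6271, 0.0238, 0.1027]
ee_rot: [-0.0, 1.0, 0.0, 0.0]
contact_force: [-0.2, 0.1, -0.7]
grip_width: 0.0256
finger_force: 59.0
```

>>> {"api": "drive_tool", "payload": {"increments": [{"linear":[0,0,0.005],"rot":[0,0,0],"hand":0},{"linear":[0,0,0.009],"rot":[0,0,0],"hand":0},{"linear":[0,0,0.009],"rot":[0,0,0],"hand":0},{"linear":[0,0,0.009],"rot":[0,0,0],"hand":0}]}}

```text
t: 27.1
ee_pos: [0.6274, 0.0237, 0.1024]
ee_rot: [0.0, 1.0, 0.0, 0.0]
contact_force: [-2.0, 0.3, 6.6]
grip_width: 0.0257
finger_force: 59.7
```

>>> {"api": "drive_tool", "payload": {"increments": [{"linear":[0,0,0],"rot":[0,0,0],"hand":0.34},{"linear":[0,0,0],"rot":[0,0,0],"hand":0.44},{"linear":[0,0,0],"rot":[0,0,0],"hand":0.55},{"linear":[0,0,0],"rot":[0,0,0],"hand":0.75},{"linear":[0,0,0],"rot":[0,0,0],"hand":0.75},{"linear":[0,0,-0.1],"rot":[0,0,0],"hand":0.75},{"linear":[0,0,-0.3],"rot":[0,0,0],"hand":0.75},{"linear":[0,0,-0.5],"rot":[0,0,0],"hand":0.75},{"linear":[0,0,-0.75],"rot":[0,0,0],"hand":0.75},{"linear":[0,0,-1],"rot":[0,0,0],"hand":0.75},{"linear":[0,0,-1],"rot":[0,0,0],"hand":0.75},{"linear":[0,0,-1],"rot":[0,0,0],"hand":0.75}]}}

```text
t: 28.3
ee_pos: [0.6278, 0.0237, 0.2538]
ee_rot: [0.0, 1.0, 0.0, 0.002]
contact_force: [-0.2, 0.6, -0.0]
grip_width: 0.064
finger_force: 0.0
```

>>> {"api": "drive_tool", "payload": {"increments": [{"linear":[-1,0,-0.2],"rot":[0,0,0],"hand":0.75},{"linear":[-1,0,-0.2],"rot":[0,0,0],"hand":0.75},{"linear":[-1,0,-0.2],"rot":[0,0,0],"hand":0.75},{"linear":[-1,0,-0.2],"rot":[0,0,0],"hand":0.75},{"linear":[-1,0,-0.2],"rot":[0,0,0],"hand":0.75},{"linear":[-1,0,-0.2],"rot":[0,0,0],"hand":0.75}]}}

```text
t: 28.9
ee_pos: [0.4776, 0.0236, 0.2811]
ee_rot: [-0.0, 1.0, 0.0, 0.0]
contact_force: [0.7, -0.5, -0.0]
grip_width: 0.0642
finger_force: 0.0
```

```bash
python3 - <<'E'
from m import *
s=bot.capture("scene");save(s,"s11")
for n,u,v,z in[("L",372,188,.152),("M",267,247,.117),("S",140,208,.097)]: print(n,dark(s,u,v,11,75,z))
E
```

```text
L [(array([373.1, 188.1]), array([ 9,  9, 59], dtype=int32), array([0.4854, 0.2976, 0.152 ]))]
M [(array([265.2, 245. ]), array([ 8,  8, 47], dtype=int32), array([0.6261, 0.0248, 0.117 ]))]
S [(array([140.2, 208.1]), array([ 6,  7, 30], dtype=int32), array([ 0.4995, -0.3032,  0.097 ]))]
```

View pics/s11.png

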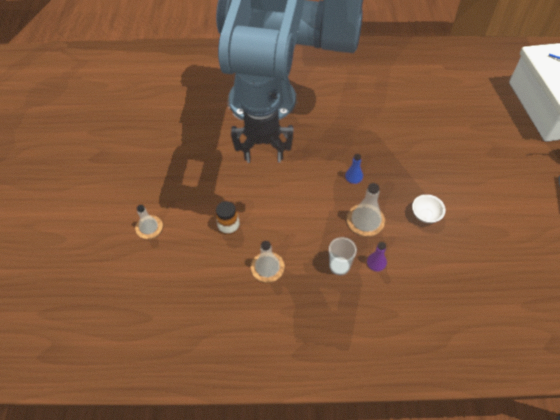

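All three flasks stand upright on their mats at scene (149,226), (267,265) and (366,219), each within 2 mm of centre. The beaker, jar and dish haven't moved, and the arm is clear.

```bash
python3 -c "
from cell import bot
print(bot.sign_off())"
```

```text
the job is handed in; nothing more can be done
None
```

The job is handed in: all three flasks stand upright on the mats of their own size, each measured within about 2 mm of centre, and the beaker, jar and dish were left where they were (the sign-off gave no verdict).

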